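Put the loose driveline parts back into their stock bins

ROBOT

A 6-joint arm with a two-finger parallel gripper is mounted at the origin on the work surface. World frame = base frame: x ahead of the robot, y to its left, z up, the work surface at z = 0. Lengths are in mm, angles in rad, forces in N, time in s.
With the tool pointing down it reaches from about 300 to 775 mm from the base axis. Payload 14.6 kg.
Tool frame: the origin (TCP) lies between the finger pads; the fingertips stand manip.tip_reach ahead of it and the grasp point (between the pads) lies 5 mm behind it (manip.tip_reach is the distance from the TCP to the fingertips, in mm); z points along the fingers, y is the line along which they close (so a half turn about z gives the same grasp; the last joint's range is limited). The gripper opens to 94 mm and grips with 3 to 60 N. Pads are 16 mm wide; open, the fingers measure 119 mm over their backs; the gripper's body (75 mm by 177 mm) begins 78 mm behind the grasp point.
Start: joints at [1.052, 0.3, 1.521, -0, 1.321, -0.067], TCP at [240.118, 494.806, 219.446] pointing down, gripper open.
Joint ranges: [-3.03, 3.03], [-0.79, 2.21], [0.23, 2.52], [-1.04, 4.18], [0, 3.07], [-2.55, 2.55]. Speed limits (rad/s): [2.22, 2.22, 2.57, 3.14, 3.14, 3.14].

INTERFACE

Orientations are given as [roll, pitch, yaw] about the fixed x, y, z axes, in that order (R = Rz(yaw) Ry(pitch) Rx(roll)).
In Python, from cell import manip gives the robot as it stands. The module is installed in compiled form; this text tells all that it offers.
- The arm moves only by the shell command python3 -m creep 'ROWS' [FORCE]. ROWS is JSON, a list of rows, each a list of 3 entries, a list of its own where there are three numbers: the opening, from -1 (shut) to 1 (fully open), then the shift along the tool's x, y, z in cm, then the turn about the tool's z in units of 5 degrees (1.0 is 5 degrees). In form: [[grip, [tx, ty, tz], roll], ...]. A call has 1 to 12 rows; each row is the pose to reach, as a shift and turn from the pose commanded when the call began, along the tool's axes at that moment; what a row does not reach only later rows make up. A row lasts 1/10 s, in which the tool goes at most 50 mm and 8.59 degrees, less where a joint would pass 70% of its speed; a pose out of reach is approached as far as the arm can. A call with a gripper value outside its range is refused whole. The fingers move at their own pace and stop on an object; FORCE is the grip in N (left out, the last holds). Time passes only in rows, so rows that repeat a pose let the fingers close. It gives the time, the measured TCP pose, the force, the opening and the grip force at its end, in the units of the state.
- manip.read_state(): the state, without advancing time (a new reading comes with each control period).
- manip.camera(name): name is "scene" or "side" or "wrist"; returns the picture (400x640x3 uint8, red, green, blue); there is no depth.
- manip.camera_params(name): a dict with "fovy" (degrees; the focal length in pixels is half the picture's height over the tangent of half this angle, whatever the lens; pixels are square), "cx", "cy" (the principal point, pixels), "origin" and "attitude" of the camera in the world. Camera axes: x right, y down, z forward; pixel columns grow to the right and rows downward; lengths in mm; the calibration is good to about 2 mm. A picture is of the moment at which its call begins: read the wrist's pose just before it. camera_params takes no time and is no camera call; for the wrist camera it gives the pose at the moment of the call.
- manip.sign_off(): hands the job in; it is judged then, once.
The state is a dict: "clock": time; "joints": joint angles; "qd": joint speeds; "effort": joint torques, N m; "eef_pos": TCP position; "eef_rot": TCP orientation; "wrist_force": force on the tool from outside, world axes, zero at the start; "moment": the same for the moment, N m; "finger_gap": finger opening in mm; "finger_force": force on a finger pad.
Only numpy, scipy, OpenCV 4.12 (cv2) and the standard library are available. Lean on these libraries where they do the work, as an engineer would, in place of code of your own. Each camera call takes 0.05 s, during which the arm holds its last target. There are 200 camera calls.

TASK

The five driveline parts left on the bench, two ball bearings, two hexagon nuts and a rod end, go back into stock: put each one into the empty front bay of the bin whose rear bay already holds parts of its kind. Set each part down rather than dropping it in, so that it ends up lying flat on the floor of the bay, not on top of another part. Leave the caliper and the roll of tape where they lie.

Things in the scene. Friction and masses are not known exactly. Their poses are not given: they have to be found in the camera images.
- bearing_a: ball bearing lying flat, a steel ring with black seals: outer diameter 52, bore 25, height 15 mm, about 130 g. Origin: centre of the underside; z is its axis. Exactly like the other loose bearing
- bearing_b: ball bearing lying flat, a steel ring with black seals: outer diameter 52, bore 25, height 15 mm, about 130 g. Origin: centre of the underside; z is its axis. Exactly like the other loose bearing
- nut_a: dark steel hexagon nut lying flat: 36 mm across flats (41 over corners), 20 mm high, hole 20 mm, about 100 g. Origin: centre of the underside; z is the hole's axis, the body's x axis is square to a pair of flats (as are the directions 60 and 120 degrees from it). Exactly like the other loose nut
- nut_b: dark steel hexagon nut lying flat: 36 mm across flats (41 over corners), 20 mm high, hole 20 mm, about 100 g. Origin: centre of the underside; z is the hole's axis, the body's x axis is square to a pair of flats (as are the directions 60 and 120 degrees from it). Exactly like the other loose nut
- rod_end: rod end lying flat: a round steel eye, 32 mm across and 12 mm high with a ball in it, and a threaded shank 12 mm in diameter that runs along +x from the eye to x = +54 mm; about 85 g, centre of mass near x = +13. Origin: underside, below the centre of the eye; z is up
- bearing_bin: fixed blue plastic bin 200 (x) x 166 (y), walls and floor 3 mm; origin: centre of underside, +x to its back. Front wall 22 high, side walls 45 (22 at the front). Divider at x=+35.5, 30 high. Front bay, empty: inside x -97 to +34, y -80 to +80. Rear bay: three ball bearings that stay put, tops at z=18. Yaw within 0.2 rad; any of three places
- nut_bin: fixed blue plastic bin 200 (x) x 166 (y), walls and floor 3 mm; origin: centre of underside, +x to its back. Front wall 22 high, side walls 45 (22 at the front). Divider at x=+35.5, 30 high. Front bay, empty: inside x -97 to +34, y -80 to +80. Rear bay: three hexagon nuts that stay put, tops at z=23. Yaw within 0.2 rad; any of three places
- rod_end_bin: fixed blue plastic bin 200 (x) x 166 (y), walls and floor 3 mm; origin: centre of underside, +x to its back. Front wall 22 high, side walls 45 (22 at the front). Divider at x=+35.5, 30 high. Front bay, empty: inside x -97 to +34, y -80 to +80. Rear bay: two rod ends that stay put, tops at z=15. Yaw within 0.2 rad; any of three places
- caliper: digital caliper lying loose on the bench, not to be moved: 235 x 83 mm, 15 mm high, steel with a black readout head. Origin: underside, middle of the beam, which runs along x; jaws at -x
- tape_roll: roll of green masking tape lying flat and loose on the bench, not to be moved: 110 mm across, 24 mm high. Origin: centre of the underside

How it is judged (in metres and radians):
At the end, for the whole second after the job is handed in: Both bearings, both nuts and the rod end lie in the front bay of the bin that holds their own kind (origin at least 6 mm inside the bay's walls), flat on its floor (tilt under 0.15 rad, either face up, within 7 mm of the floor), and at rest (x of bearing_a in the frame of bearing_bin between -0.09 and 0.027 m and y of bearing_a in the frame of bearing_bin between -0.074 and 0.074 m and ((angle between bearing_a's own z axis and vertical below 0.15 rad and z of bearing_a in the frame of bearing_bin below 0.01 m) or (angle between bearing_a's own z axis and vertical above 2.99 rad and z of bearing_a in the frame of bearing_bin below 0.026 m)) and linear speed of each of bearing_a, bearing_b, nut_a, nut_b, rod_end below 0.01 m/s and angular speed of each of bearing_a, bearing_b, nut_a, nut_b, rod_end below 0.1 rad/s and x of bearing_b in the frame of bearing_bin between -0.09 and 0.027 m and y of bearing_b in the frame of bearing_bin between -0.074 and 0.074 m and ((angle between bearing_b's own z axis and vertical below 0.15 rad and z of bearing_b in the frame of bearing_bin below 0.01 m) or (angle between bearing_b's own z axis and vertical above 2.99 rad and z of bearing_b in the frame of bearing_bin below 0.026 m)) and x of nut_a in the frame of nut_bin between -0.09 and 0.027 m and y of nut_a in the frame of nut_bin between -0.074 and 0.074 m and ((angle between nut_a's own z axis and vertical below 0.15 rad and z of nut_a in the frame of nut_bin below 0.01 m) or (angle between nut_a's own z axis and vertical above 2.99 rad and z of nut_a in the frame of nut_bin below 0.026 m)) and x of nut_b in the frame of nut_bin between -0.09 and 0.027 m and y of nut_b in the frame of nut_bin between -0.074 and 0.074 m and ((angle between nut_b's own z axis and vertical below 0.15 rad and z of nut_b in the frame of nut_bin below 0.01 m) or (angle between nut_b's own z axis and vertical above 2.99 rad and z of nut_b in the frame of nut_bin below 0.026 m)) and x of rod_end in the frame of rod_end_bin between -0.09 and 0.027 m and y of rod_end in the frame of rod_end_bin between -0.074 and 0.074 m and ((angle between rod_end's own z axis and vertical below 0.15 rad and z of rod_end in the frame of rod_end_bin below 0.01 m) or (angle between rod_end's own z axis and vertical above 2.99 rad and z of rod_end in the frame of rod_end_bin below 0.026 m))); the robot touches nothing.
It fails at once if a part is let go of more than 35 mm above the floor of its bay (dropped in) ((x of bearing_a in the frame of bearing_bin between -0.09 and 0.027 m and y of bearing_a in the frame of bearing_bin between -0.074 and 0.074 m and z of bearing_a in the frame of bearing_bin above 0.038 m and contact force between the fingers and bearing_a below 0.05 N) or (x of bearing_b in the frame of bearing_bin between -0.09 and 0.027 m and y of bearing_b in the frame of bearing_bin between -0.074 and 0.074 m and z of bearing_b in the frame of bearing_bin above 0.038 m and contact force between the fingers and bearing_b below 0.05 N) or (x of nut_a in the frame of nut_bin between -0.09 and 0.027 m and y of nut_a in the frame of nut_bin between -0.074 and 0.074 m and z of nut_a in the frame of nut_bin above 0.038 m and contact force between the fingers and nut_a below 0.05 N) or (x of nut_b in the frame of nut_bin between -0.09 and 0.027 m and y of nut_b in the frame of nut_bin between -0.074 and 0.074 m and z of nut_b in the frame of nut_bin above 0.038 m and contact force between the fingers and nut_b below 0.05 N) or (x of rod_end in the frame of rod_end_bin between -0.09 and 0.027 m and y of rod_end in the frame of rod_end_bin between -0.074 and 0.074 m and z of rod_end in the frame of rod_end_bin above 0.038 m and contact force between the fingers and rod_end below 0.05 N)).
It fails at once if the caliper is shoved more than 20 mm (distance of caliper from where it was at the start of the episode above 0.02 m).
It fails at once if the tape roll is shoved more than 20 mm (distance of tape_roll from where it was at the start of the episode above 0.02 m).
It also fails if it takes over 106 s, if anything falls off the work surface, if the arm or the gripper's body presses on something with over 40 N, if the wrist force passes 120 N, or if a joint passes its speed limit or range.

## Working session

There is one attempt and no reset: what is moved stays moved. The work goes in short steps, Python scripts to look and compute and a shell command to move; the robot and the scene stay as the last step left them, time stands still between calls to the robot, and variables do not carry over. Pictures are saved under pics/ and viewed, at most 17 in all, crops included, and the job is handed in when it is done.

```bash
mkdir -p pics
python3 - <<'E'
from cell import manip
import cv2
print(manip.tip_reach, manip.read_state())
for n in ("scene","side","wrist"):
    print(n, manip.camera_params(n))
    cv2.imwrite(f"pics/{n}0.png", manip.camera(n)[:,:,::-1])
E
```

```text
14.0 {'clock': 0.0, 'joints': array([ 1.05238030e+00,  3.00505124e-01,  1.52155521e+00, -6.47979960e-06,
        1.32069019e+00, -6.65989569e-02]), 'qd': array([-0.00093422,  0.00016151,  0.00165623,  0.00068529,  0.00068112,
        0.00066531]), 'effort': array([ 1.50353237e-03, -5.31818891e+01, -3.52721822e+01,  7.08759623e-02,
        2.45482719e-02, -1.26938030e-04]), 'eef_pos': array([240.01785111, 494.60483643, 218.87859918]), 'eef_rot': array([-3.14043693e+00, -7.07933868e-05,  2.68977715e+00]), 'wrist_force': array([-0.48971475, -0.12428517, -0.21169845]), 'moment': array([-0.01049706,  0.01065055, -0.01062783]), 'finger_force': 0.0, 'finger_gap': 94.32254738709892}
scene {'fovy': 50.09253380901637, 'cx': 321.69519486691047, 'cy': 194.7836782549508, 'origin': array([ 856.28206799, -656.64075364, 1230.98039371]), 'attitude': array([-2.58827298,  0.01280337,  0.48439719])}
side {'fovy': 54.42051190358761, 'cx': 316.78948224022434, 'cy': 191.5678364131516, 'origin': array([ 188.59167083, -866.91171621,  679.7282473 ]), 'attitude': array([-2.18653757, -0.02083966, -0.33819695])}
wrist {'fovy': 63.81424602741405, 'cx': 314.86468100093884, 'cy': 198.78049660270932, 'origin': array([172.7761989 , 526.58709676, 383.72035012]), 'attitude': array([ 2.87893687e+00, -8.97788806e-05,  1.11803638e+00])}
```

View pics/scene0.png

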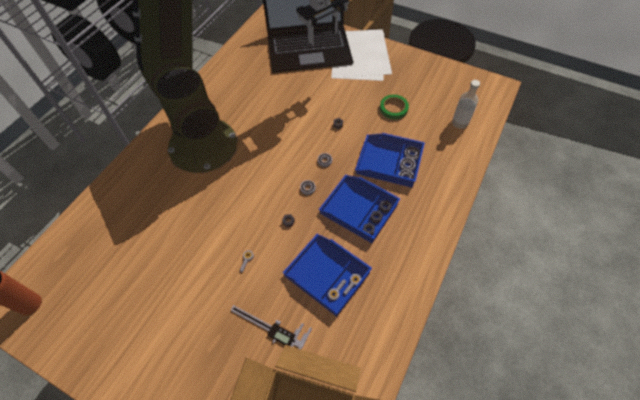

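View pics/side0.png

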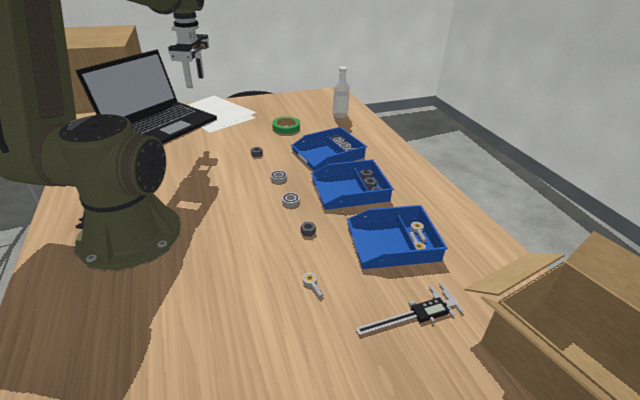

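The scene image shows the bearing bin at about (390,160), the nut bin at (360,208) and the rod-end bin at (328,274). The loose parts are nuts at (338,124) and (288,220), bearings at (324,160) and (308,187), and the rod end at (247,260). The side view agrees. Next I turn these pixels into positions and cross-check the two cameras.

```bash
cat > h.py <<'E'
from cell import manip
import numpy as np, cv2
from scipy.spatial.transform import Rotation as R
def K(p):
    f=200/np.tan(np.radians(p["fovy"])/2); return f
def world(p,uv,z):
    uv=np.atleast_2d(np.asarray(uv,float)); f=K(p)
    d=np.c_[(uv[:,0]-p["cx"])/f,(uv[:,1]-p["cy"])/f,np.ones(len(uv))]@R.from_euler("xyz",p["attitude"]).as_matrix().T
    o=np.array(p["origin"]); return (o+d*((z-o[2])/d[:,2])[:,None])[:,:2]
def pix(p,P):
    c=(np.atleast_2d(P)-p["origin"])@R.from_euler("xyz",p["attitude"]).as_matrix(); f=K(p)
    return c[:,:2]/c[:,2:]*f+[p["cx"],p["cy"]]
def tool(dxyz,st=None):  # world vector -> tool axes
    return R.from_euler("xyz",manip.read_state()["eef_rot"]).as_matrix().T@np.array(dxyz)
E
python3 - <<'E'
from h import *
np.set_printoptions(precision=0,suppress=True)
s=manip.camera_params("scene");d=manip.camera_params("side")
names="nutA bearA bearB nutB eye tape".split()
print(names);print(world(s,[(338,124),(324,160),(308,187),(288,220),(248,255),(394,106)],12))
print(world(d,[(257,152),(279,177),(291,200),(308,229),(309,278),(286,126)],12))
print("bins", world(s,[(390,160),(360,208),(328,274)],20))
print("shank end",world(s,[(242,271)],6),world(d,[(321,297)],6))
w=manip.camera_params("wrist"); print(R.from_euler("xyz",w["attitude"]).as_matrix(), tool(w["origin"]-manip.read_state()["eef_pos"]))
print(tool([1,0,0]),tool([0,1,0]))
print(world(w,[(0,0),(639,0),(639,399),(0,399),(320,200)],0))
E
```

```text
['nutA', 'bearA', 'bearB', 'nutB', 'eye', 'tape']
[[ 401.  305.]
 [ 432.  134.]
 [ 436.    9.]
 [ 440. -132.]
 [ 391. -295.]
 [ 552.  483.]]
[[ 397.  305.]
 [ 428.  129.]
 [ 430.    2.]
 [ 437. -134.]
 [ 386. -295.]
 [ 547.  472.]]
bins [[ 640.  234.]
 [ 629.   11.]
 [ 640. -239.]]
shank end [[ 402. -346.]] [[ 395. -349.]]
[[ 0.  1.  0.]
 [ 1. -0. -0.]
 [ 0.  0. -1.]] [  74.   -1. -165.]
[-1.  0. -0.] [ 0.  1. -0.]
[[-77. 277.]
 [220. 886.]
 [754. 780.]
 [338. -74.]
 [270. 487.]]
```

View pics/wrist0.png

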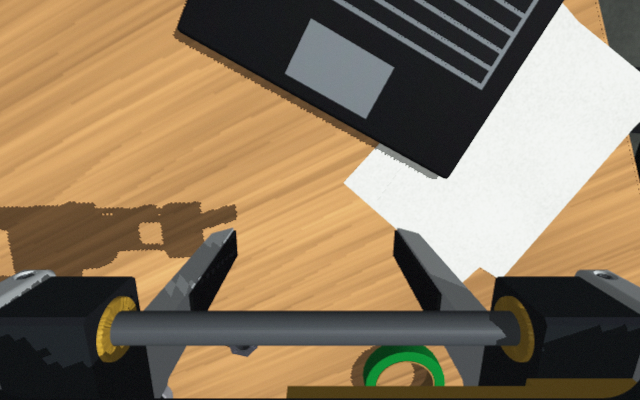

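The wrist view shows the laptop, the paper and the tape (bottom, ~(404,375)), with nothing of use yet. At tool yaw π/2 the tool x axis points along world +y and the tool y axis along world +x. I turn to that yaw and survey above the first bin.

```bash
R='[1,[-35.4,-13.4,0],12.82]'; python3 -m creep '[[1,[-35.4,-13.4,0],12.82],[1,[-35.4,-13.4,0],12.82],[1,[-35.4,-13.4,0],12.82],[1,[-35.4,-13.4,0],12.82],[1,[-35.4,-13.4,0],12.82],[1,[-35.4,-13.4,0],12.82],[1,[-35.4,-13.4,0],12.82],[1,[-35.4,-13.4,0],12.82],[1,[-35.4,-13.4,0],12.82],[1,[-35.4,-13.4,0],12.82],[1,[-35.4,-13.4,0],12.82],[1,[-35.4,-13.4,0],12.82]]' 40
python3 - <<'E'
from h import *
import pickle
s=manip.read_state();p=manip.camera_params("wrist");im=manip.camera("wrist")
print(s["eef_pos"],s["eef_rot"],s["clock"])
pickle.dump((p,im),open("v1.pkl","wb"));cv2.imwrite("pics/v1.png",im[:,:,::-1])
E
```

```text
clock: 1.35
eef_pos: [499.5, 220.6, 219.5]
eef_rot: [-3.142, -0.0, 1.573]
wrist_force: [0.1, -0.1, 0.5]
finger_gap: 94.0
finger_force: 0.0
[499.46833102 220.58266549 219.50180411] [-3.14153351e+00 -7.34893936e-05  1.57304135e+00] 1.35
```

View pics/v1.png

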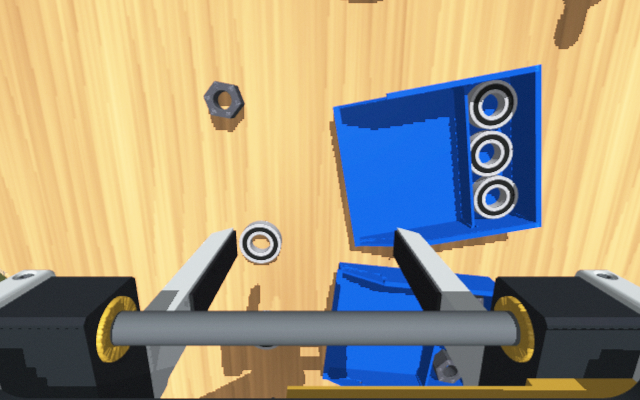

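The view shows nut_a at (224,99), a bearing at (261,243) and the bearing bin with corners near (334,107), (541,66), (541,226) and (355,246). Next come the other two survey views.

```bash
cat > snap.py <<'E'
from h import *
import pickle,sys
n=sys.argv[1];s=manip.read_state();p=manip.camera_params("wrist");im=manip.camera("wrist")
print(n,s["eef_pos"].round(1),s["eef_rot"].round(4),s["clock"],s["finger_gap"])
pickle.dump((p,im),open(n+".pkl","wb"));cv2.imwrite(f"pics/{n}.png",im[:,:,::-1])
E
python3 -m creep '[[1,[-22,0,0],0],[1,[-22,0,0],0],[1,[-22,0,0],0],[1,[-22,0,0],0],[1,[-22,0,0],0],[1,[-22,0,0],0],[1,[-22,0,0],0]]' >/dev/null
python3 snap.py v2
python3 -m creep '[[1,[-26,0,0],0],[1,[-26,0,0],0],[1,[-26,0,0],0],[1,[-26,0,0],0],[1,[-26,0,0],0],[1,[-26,0,0],0],[1,[-26,0,0],0],[1,[-26,0,0],0]]' >/dev/null
python3 snap.py v3
```

```text
v2 [5.001e+02 4.000e-01 2.195e+02] [ 3.1414e+00 -2.0000e-04  1.5712e+00] 2.1 93.76955596703087
v3 [ 500.7 -258.5  219.3] [-3.1413e+00 -5.0000e-04  1.5726e+00] 2.95 93.99086382441061
```

View pics/v2.png

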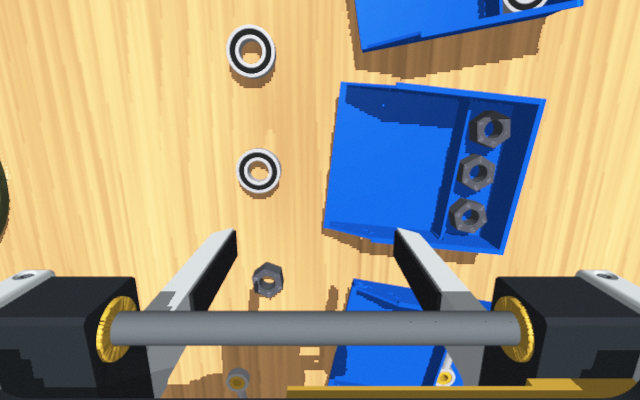

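View pics/v3.png

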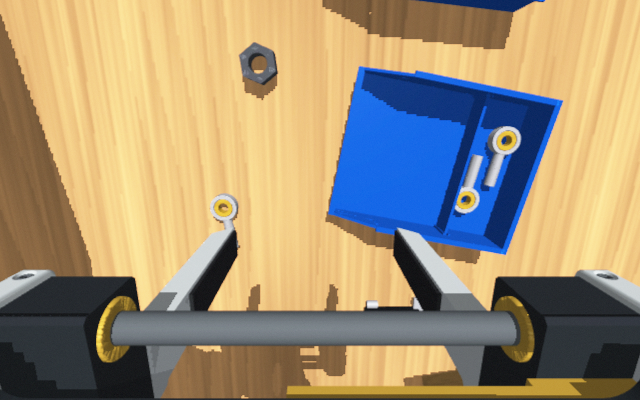

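Both views are clear. View v2 has bearings at (251,53) and (259,172), nut_b at (268,280) and the nut bin. View v3 has nut_b at (258,63), the rod-end eye at (224,208) with its shank hidden by a finger, and the rod-end bin. Next I fit models to the silhouettes.

```bash
cat > fit.py <<'E'
from h import *
import pickle
from scipy.optimize import minimize, least_squares
def ring(r,n,h,off=0,ph=0):
    a=np.arange(n)*2*np.pi/n+ph
    return np.r_[np.c_[r*np.cos(a)+off,r*np.sin(a),0*a],np.c_[r*np.cos(a)+off,r*np.sin(a),0*a+h]]
bear=[ring(26,48,15)]; nut=[ring(20.78,6,20,ph=np.pi/6)]
sh=np.array([[x,y,z] for x in(10,54) for y in(-6,6) for z in(1,11)],float)
rod=[ring(16,40,12),sh]
def place(P,q):
    c,s=np.cos(q[2]),np.sin(q[2]); return np.c_[P[:,0]*c-P[:,1]*s+q[0],P[:,0]*s+P[:,1]*c+q[1],P[:,2]+(q[3] if len(q)>3 else 0)]
def fit(view,model,uv,hw=38,z=10,yaws=(0,),mask=None,sat=0.28):
    p,im=view; S=4
    hsv=cv2.cvtColor(im,cv2.COLOR_RGB2HSV)
    m=((hsv[:,:,1]<255*sat)).astype(np.uint8)
    u,v=map(int,uv); x0,y0=max(u-hw,0),max(v-hw,0); m=m[y0:v+hw,x0:u+hw]
    n,l,st,ce=cv2.connectedComponentsWithStats(m)
    k=1+np.argmax(st[1:,4]); m=(l==k).astype(np.uint8)
    cs,_=cv2.findContours(m,cv2.RETR_EXTERNAL,cv2.CHAIN_APPROX_NONE); cv2.drawContours(m,cs,-1,1,-1)
    M=cv2.resize(m,None,fx=S,fy=S,interpolation=cv2.INTER_NEAREST)
    def cost(q):
        r=np.zeros_like(M)
        for P in model:
            a=(pix(p,place(P,q))+0.5-[x0,y0])*S-0.5
            cv2.fillConvexPoly(r,cv2.convexHull(np.round(a*16).astype(np.int32)),1,shift=4)
        return 1-(r&M).sum()/(r|M).sum()
    c=world(p,[uv],z)[0]; best=None
    for y in yaws:
        s=minimize(cost,[*c,y],method="Nelder-Mead",options=dict(initial_simplex=[[c[0],c[1],y],[c[0]+6,c[1],y],[c[0],c[1]+6,y],[c[0],c[1],y+.25]],maxiter=200))
        if best is None or s.fun<best.fun: best=s
    return best.x,1-best.fun
def binfit(view,uv):
    P=np.array([[-100,83,22],[-100,-83,22],[100,83,45],[100,-83,45]],float)
    c=world(view[0],[np.mean(uv,0)],33)[0]
    s=least_squares(lambda q:(pix(view[0],place(P,q))-uv).ravel(),[*c,0]); return s.x,np.abs(s.fun).max()
L=lambda n:pickle.load(open(n+".pkl","rb"))
E
python3 - <<'E'
from fit import *
np.set_printoptions(precision=3,suppress=True)
v1,v2,v3=map(L,("v1","v2","v3"))
for n,v,uv in (("bearbin",v1,[(334,107),(355,246),(541,66),(541,226)]),("nutbin",v2,[(341,83),(323,228),(545,99),(503,254)]),("rodbin",v3,[(360,67),(328,213),(562,101),(507,253)])): print(n,binfit(v,uv))
Y=(-.4,0,.4)
print("nutA",fit(v1,nut,(224,99),yaws=Y));print("bA v1",fit(v1,bear,(261,243),hw=26))
print("bA v2",fit(v2,bear,(251,53)));print("bB v2",fit(v2,bear,(259,172)))
print("nutB v2",fit(v2,nut,(268,280),hw=24,yaws=Y));print("nutB v3",fit(v3,nut,(258,63),yaws=Y))
print("eye",fit(v3,rod[:1],(224,208),hw=18))
E
```

```text
bearbin (array([636.81 , 238.454,   0.18 ]), np.float64(3.4802463097156533))
nutbin (array([622.491,  13.691,  -0.098]), np.float64(3.588858535459906))
rodbin (array([ 634.65 , -236.518,   -0.181]), np.float64(3.7262658769008112))
nutA (array([398.875, 308.586,  -0.717]), np.float64(0.952880725921067))
bA v1 (array([431.867, 138.074,   0.173]), np.float64(0.976644363085469))
bA v2 (array([432.036, 138.118,  -0.009]), np.float64(0.9788720297738334))
bB v2 (array([434.012,   9.144,   0.089]), np.float64(0.9761851185118512))
nutB v2 (array([ 439.986, -132.976,    0.099]), np.float64(0.9381531853972799))
nutB v3 (array([ 440.173, -133.319,    0.13 ]), np.float64(0.9500468798833211))
eye (array([ 389.949, -295.511,    0.077]), np.float64(0.8882111970869367))
```

The fits agree across views to within 1 mm. I do the rod end first, since it is nearest: move over it, align and look.

```bash
python3 -m creep '[[1,[-5.2,-10.4,7],-2.4],[1,[-5.2,-10.4,7],-2.4],[1,[-5.2,-10.4,7],-2.4],[1,[-5.2,-10.4,7],-2.4],[1,[-5.2,-10.4,7],-2.4],[1,[-5.2,-10.4,7],-2.4]]' >/dev/null
python3 snap.py v4
python3 - <<'E'
from fit import *
v=L("v4"); uv=pix(v[0],[[393,-305,6]])[0]; print(uv, fit(v,rod,uv,hw=75,yaws=(-1.36,)))
cv2.imwrite("pics/v4c.png",v[1][40:340,120:520,::-1])
E
```

```text
v4 [ 397.5 -311.6  150.4] [3.1405e+00 1.3000e-03 1.7822e+00] 3.6 94.22527063284463
[311.11949075 182.88163375] (array([ 389.79235102, -295.6972093 ,   -1.41750627]), np.float64(0.9572327044025157))
```

View pics/v4c.png

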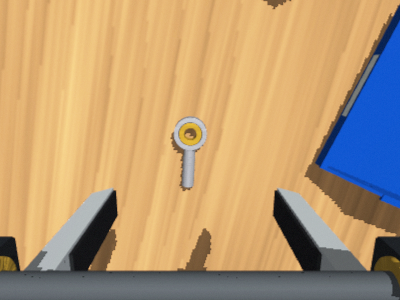

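The eye sits at (310,173) in the full frame with its shank pointing down, which matches the fit of (389.8, -295.7) and yaw -1.418. I grip the shank 26 mm from the eye centre.

```bash
cat > go.py <<'E'
# usage: go.py x y z yaw  -> shift in tool axes (cm), turn (5 deg units)
from h import *
import sys
x,y,z,yaw=map(float,sys.argv[1:]); s=manip.read_state()
d=R.from_euler("z",s["eef_rot"][2]).as_matrix().T@(np.array([x,y,z])-s["eef_pos"])
t=-(yaw-s["eef_rot"][2]); t=(t+np.pi/2)%np.pi-np.pi/2
print("go",np.round([d[0]/10,-d[1]/10,-d[2]/10,np.degrees(t)/5],2))
E
python3 go.py 393.8 -321.4 15.5 1.724
python3 -m creep '[[1,[-0.9,-0.6,4],0.67],[1,[-0.9,-0.6,8.5],0.67],[1,[-0.9,-0.6,11.5],0.67],[1,[-0.9,-0.6,13],0.67],[1,[-0.9,-0.6,13.5],0.67],[1,[-0.9,-0.6,13.5],0.67],[-1,[-0.9,-0.6,13.5],0.67],[-1,[-0.9,-0.6,13.5],0.67],[-1,[-0.9,-0.6,13.5],0.67],[-1,[-0.9,-0.6,13.5],0.67],[-1,[-0.9,-0.6,13.5],0.67],[-1,[-0.9,-0.6,13.5],0.67]]' 40
```

```text
go [-0.88 -0.57 13.48  0.67]
clock: 4.85
eef_pos: [392.2, -322.4, 14.5]
eef_rot: [3.142, 0.0, 1.722]
wrist_force: [0.9, -0.2, 0.4]
finger_gap: 49.7
finger_force: 0.0
```

```bash
python3 -m creep '[[-1,[0,0,0],0],[-1,[0,0,0],0],[-1,[0,0,0],0],[-1,[0,0,0],0],[-1,[0,0,0],0],[-1,[0,0,0],0],[-1,[0,0,0],0],[-1,[0,0,0],0]]'
python3 -m creep '[[-1,[0,0,-1],0],[-1,[0,0,-4],0],[-1,[0,0,-8],0],[-1,[0,0,-8],0]]'; python3 go.py 603 -235 80 1.39
```

```text
clock: 5.65
eef_pos: [392.2, -322.4, 14.5]
eef_rot: [3.142, 0.0, 1.722]
wrist_force: [1.0, -1.0, 0.6]
finger_gap: 10.9
finger_force: 40.0
clock: 6.05
eef_pos: [393.9, -323.9, 99.6]
eef_rot: [3.137, 0.006, 1.722]
wrist_force: [-0.6, 0.2, -1.1]
finger_gap: 10.6
finger_force: 39.9
go [ 5.64 22.01  1.96  3.81]
```

```bash
python3 -m creep '[[-1,[6,22.1,1],3.8],[-1,[6,22.1,1],3.8],[-1,[6,22.1,1],3.8],[-1,[6,22.1,1],3.8],[-1,[6,22.1,1],3.8],[-1,[6,22.1,1],3.8],[-1,[6,22.1,1],3.8],[-1,[6,22.1,1],3.8]]'
python3 go.py 603.7 -230.8 18.3 1.39; python3 snap.py v5; python3 -c "
import cv2;i=cv2.imread('pics/v5.png');cv2.imwrite('pics/v5c.png',i[20:360,100:540])"
```

```text
clock: 6.85
eef_pos: [600.8, -230.3, 84.4]
eef_rot: [-3.141, -0.0, 1.39]
wrist_force: [-0.9, 0.2, -0.5]
finger_gap: 10.7
finger_force: 39.9
go [ 0.    0.3   6.61 -0.  ]
v5 [ 600.8 -230.3   84.4] [-3.1409 -0.      1.3897] 6.85 10.675341888480707
```

View pics/v5c.png

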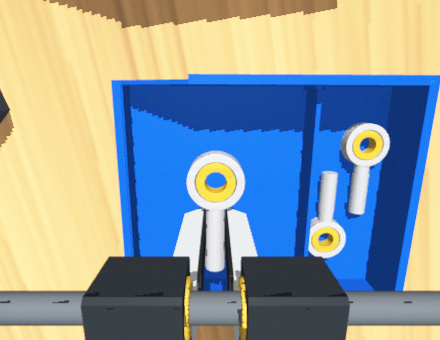

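The rod end hangs level and aligned over the middle of the front bay (eye at (215,182) in the crop). I lower it and release.

```bash
python3 -m creep '[[-1,[0,0.2,3],0],[-1,[0,0.2,5],0],[-1,[0,0.2,6],0],[-1,[0,0.2,6.4],0],[-1,[0,0.2,6.6],0],[-1,[0,0.2,6.6],0],[-1,[0,0.2,6.6],0]]'
python3 -m creep '[[-0.2,[0,0,0],0],[-0.2,[0,0,0],0],[-0.2,[0,0,0],0],[-0.2,[0,0,0],0],[-0.2,[0,0,0],0],[-0.2,[0,0,-1],0],[-0.2,[0,0,-5],0],[-0.2,[0,0,-9],0],[0.5,[0,0,-9],0]]'
python3 snap.py v6
python3 - <<'E'
from fit import *
v=L("v6"); uv=pix(v[0],[[604,-229,10]])[0]; print(uv); cv2.imwrite("pics/v6c.png",v[1][20:360,100:540,::-1])
E
python3 go.py 440.2 -133.2 100 1.69
```

```text
clock: 7.6
eef_pos: [604.0, -230.4, 19.4]
eef_rot: [3.14, 0.0, 1.39]
wrist_force: [-0.7, -0.4, -0.2]
finger_gap: 11.1
finger_force: 39.9
clock: 8.5
eef_pos: [605.9, -231.1, 115.3]
eef_rot: [3.132, 0.002, 1.39]
wrist_force: [0.0, -0.4, -0.2]
finger_gap: 42.3
finger_force: 0.0
v6 [ 605.9 -231.1  115.3] [3.1324e+00 2.2000e-03 1.3904e+00] 8.5 42.31640759246878
[310.33937772 198.94164321]
go [  6.63 -17.95   1.21  -3.43]
```

View pics/v6c.png

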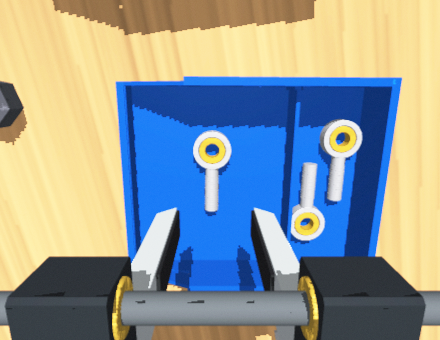

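The rod end lies flat in its front bay, with the eye at (212,150) in the crop and clear of the walls. Now nut_b.

```bash
python3 -m creep '[[0.8,[6.6,-17.9,1.2],-3.4],[0.8,[6.6,-17.9,1.2],-3.4],[0.8,[6.6,-17.9,1.2],-3.4],[0.8,[6.6,-17.9,1.2],-3.4],[0.8,[6.6,-17.9,1.2],-3.4],[0.8,[6.6,-17.9,1.2],-3.4],[0.8,[6.6,-17.9,1.2],-3.4],[0.8,[6.6,-17.9,1.2],-3.4]]' >/dev/null
python3 snap.py v7
python3 - <<'E'
from fit import *
v=L("v7"); uv=pix(v[0],[[440,-133,10]])[0]; f=fit(v,nut,uv,hw=60,yaws=(-.2,.1,.4)); print(uv,f)
E
python3 go.py 440.2 -133.2 15.5 1.686
```

```text
v7 [ 440.1 -133.5   96.3] [3.1416e+00 1.0000e-04 1.6868e+00] 9.35 84.89137897912462
[314.32085029 206.41767056] (array([ 4.39788125e+02, -1.33461029e+02,  1.33097098e-01]), np.float64(0.9627726247179744))
go [0.02 0.03 8.07 0.01]
```

```bash
python3 -m creep '[[0.8,[0,0,4],-0.2],[0.8,[0,0,6.5],-0.2],[0.8,[0,0,7.6],-0.2],[0.8,[0,0,8],-0.2],[-1,[0,0,8],-0.2],[-1,[0,0,8],-0.2],[-1,[0,0,8],-0.2],[-1,[0,0,8],-0.2],[-1,[0,0,8],-0.2],[-1,[0,0,8],-0.2],[-1,[0,0,8],-0.2],[-1,[0,0,8],-0.2]]' 40
python3 -m creep '[[-1,[0,0,0],0],[-1,[0,0,0],0],[-1,[0,0,0],0],[-1,[0,0,-1],0],[-1,[0,0,-4],0],[-1,[0,0,-8],0],[-1,[0,0,-8],0]]'
python3 - <<'E'
import numpy as np
for n,(x,y,t),ys in (("nut",(622.5,13.7,-.098),(38,-38)),("bear",(636.8,238.5,.18),(40,-40))):
  for l in ys: print(n,l,x-31.5*np.cos(t)-l*np.sin(t),y-31.5*np.sin(t)+l*np.cos(t),np.pi/2+t)
E
python3 go.py 587.4 -21 100 1.473
```

```text
clock: 10.6
eef_pos: [439.5, -133.1, 16.6]
eef_rot: [3.141, 0.0, 1.705]
wrist_force: [-0.8, 0.2, 2.9]
finger_gap: 35.7
finger_force: 40.0
clock: 11.3
eef_pos: [441.4, -133.8, 101.1]
eef_rot: [3.135, 0.004, 1.705]
wrist_force: [0.3, -0.3, -1.3]
finger_gap: 35.4
finger_force: 40.0
nut 38 594.8691839570228 54.59973110913014 1.4727963267948965
nut -38 587.4330999988332 -21.035608880630967 1.4727963267948965
bear 40 598.6477407401411 272.2143161486114 1.7507963267948965
bear -40 612.9701066142071 193.50682072556168 1.7507963267948965
go [ 9.23 15.98  0.11  2.65]
```

```bash
python3 -m creep '[[-1,[9.2,16,0],2.65],[-1,[9.2,16,0],2.65],[-1,[9.2,16,0],2.65],[-1,[9.2,16,0],2.65],[-1,[9.2,16,0],2.65],[-1,[9.2,16,0],2.65],[-1,[9.2,16,0],2.65]]'
python3 go.py 587.4 -21 20 1.473
```

```text
clock: 12.0
eef_pos: [584.8, -21.2, 96.1]
eef_rot: [-3.141, 0.0, 1.473]
wrist_force: [0.4, 0.4, -0.9]
finger_gap: 35.5
finger_force: 40.0
go [ 0.04  0.25  7.61 -0.  ]
```

```bash
python3 -m creep '[[-1,[0,0.1,3.5],0],[-1,[0,0.1,5.5],0],[-1,[0,0.1,7],0],[-1,[0,0.1,7.4],0],[-1,[0,0.1,7.5],0],[-1,[0,0.1,7.5],0],[-1,[0,0.1,7.5],0]]'
```

```text
clock: 12.7
eef_pos: [587.2, -20.7, 22.5]
eef_rot: [3.14, 0.0, 1.473]
wrist_force: [0.1, -1.0, -0.7]
finger_gap: 35.9
finger_force: 40.0
```

```bash
python3 -m creep '[[-1,[0,0,0.25],0],[-1,[0,0,0.25],0],[0.25,[0,0,0.25],0],[0.25,[0,0,0.25],0],[0.25,[0,0,0.25],0],[0.25,[0,0,0.25],0],[0.25,[0,0,-1],0],[0.25,[0,0,-5],0],[0.25,[0,0,-9],0],[0.25,[0,0,-9],0]]'
python3 snap.py v8; python3 go.py 398.9 308.6 100 1.901
python3 - <<'E'
from fit import *
v=L("v8"); uv=pix(v[0],[[587,-21,13]])[0]; print(uv)
cv2.imwrite("pics/v8c.png",v[1][20:360,100:540,::-1])
E
```

```text
clock: 13.7
eef_pos: [589.1, -20.9, 117.9]
eef_rot: [3.132, -0.0, 1.473]
wrist_force: [0.7, 0.1, -0.0]
finger_gap: 58.8
finger_force: 0.0
v8 [589.1 -20.9 117.9] [ 3.1324 -0.      1.4734] 13.7 58.83931682759185
go [ 30.94 -22.02   1.49  -4.9 ]
[310.64423322 201.55616974]
```

View pics/v8c.png

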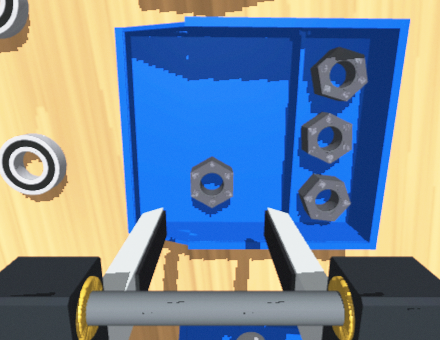

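The nut lies flat at (212,183) in the crop, in the lower half of the front bay. That leaves room above it, so I go on to nut_a.

```bash
python3 -m creep '[[0.8,[30.9,-22,1.5],-4.9],[0.8,[30.9,-22,1.5],-4.9],[0.8,[30.9,-22,1.5],-4.9],[0.8,[30.9,-22,1.5],-4.9],[0.8,[30.9,-22,1.5],-4.9],[0.8,[30.9,-22,1.5],-4.9],[0.8,[30.9,-22,1.5],-4.9],[0.8,[30.9,-22,1.5],-4.9],[0.8,[30.9,-22,1.5],-4.9],[0.8,[30.9,-22,1.5],-4.9],[0.8,[30.9,-22,1.5],-4.9],[0.8,[30.9,-22,1.5],-4.9]]' >/dev/null
python3 snap.py v9
python3 - <<'E'
from fit import *
v=L("v9"); uv=pix(v[0],[[399,308,10]])[0]; f=fit(v,nut,uv,hw=60,yaws=(0,.3,.6)); print(uv,f)
E
python3 go.py 398.9 308.6 15.5 1.901
```

```text
v9 [398.3 307.4  96.3] [-3.1413e+00  1.0000e-04  1.8994e+00] 14.95 84.38462920846641
[315.61735313 206.49623625] (array([3.98598479e+02, 3.08501800e+02, 3.51320694e-01]), np.float64(0.9654848702944582))
go [ 0.09  0.09  8.09 -0.02]
```

```bash
python3 -m creep '[[0.8,[0.1,0,4],-0.2],[0.8,[0.1,0,6.5],-0.2],[0.8,[0.1,0,7.6],-0.2],[0.8,[0.1,0,8],-0.2],[-1,[0.1,0,8],-0.2],[-1,[0.1,0,8],-0.2],[-1,[0.1,0,8],-0.2],[-1,[0.1,0,8],-0.2],[-1,[0.1,0,8],-0.2],[-1,[0.1,0,8],-0.2],[-1,[0.1,0,8],-0.2],[-1,[0.1,0,8],-0.2]]' 40
python3 -m creep '[[-1,[0,0,0],0],[-1,[0,0,0],0],[-1,[0,0,0],0],[-1,[0,0,-1],0],[-1,[0,0,-4],0],[-1,[0,0,-8],0],[-1,[0,0,-8],0]]'
python3 go.py 594.9 54.6 100 1.473
```

```text
clock: 16.2
eef_pos: [397.5, 309.3, 16.6]
eef_rot: [3.141, -0.0, 1.918]
wrist_force: [0.1, 0.2, 1.7]
finger_gap: 35.9
finger_force: 40.0
clock: 16.9
eef_pos: [399.2, 310.4, 101.4]
eef_rot: [3.134, -0.002, 1.918]
wrist_force: [0.0, 0.0, -1.4]
finger_gap: 35.8
finger_force: 40.0
go [-30.72   9.68   0.14   5.1 ]
```

```bash
python3 -m creep '[[-1,[-30.7,9.7,0],5.1],[-1,[-30.7,9.7,0],5.1],[-1,[-30.7,9.7,0],5.1],[-1,[-30.7,9.7,0],5.1],[-1,[-30.7,9.7,0],5.1],[-1,[-30.7,9.7,0],5.1],[-1,[-30.7,9.7,0],5.1],[-1,[-30.7,9.7,0],5.1],[-1,[-30.7,9.7,0],5.1],[-1,[-30.7,9.7,0],5.1],[-1,[-30.7,9.7,0],5.1]]' >/dev/null
python3 go.py 594.9 54.6 20 1.473
```

```text
go [0.01 0.21 7.65 0.02]
```

```bash
python3 -m creep '[[-1,[0,0.1,3.5],0],[-1,[0,0.1,5.5],0],[-1,[0,0.1,7],0],[-1,[0,0.1,7.6],0],[-1,[0,0.1,7.8],0],[-1,[0,0.1,7.8],0],[-1,[0,0.1,7.8],0]]'
```

```text
clock: 18.7
eef_pos: [594.7, 53.9, 19.6]
eef_rot: [3.14, -0.0, 1.474]
wrist_force: [-3.1, 1.2, 6.5]
finger_gap: 35.6
finger_force: 40.0
```

```bash
python3 -m creep '[[0.25,[0,0,0],0],[0.25,[0,0,0],0],[0.25,[0,0,0],0],[0.25,[0,0,0],0],[0.25,[0,0,-1],0],[0.25,[0,0,-5],0],[0.25,[0,0,-9],0],[0.25,[0,0,-9],0]]'
python3 snap.py v10; python3 go.py 432 138.1 100 1.571; python3 -c "
import cv2;i=cv2.imread('pics/v10.png');cv2.imwrite('pics/v10c.png',i[20:360,100:540])"
```

```text
clock: 19.5
eef_pos: [596.7, 53.6, 114.8]
eef_rot: [3.133, -0.001, 1.473]
wrist_force: [-0.2, -0.8, -1.1]
finger_gap: 58.4
finger_force: 0.0
v10 [596.7  53.6 114.8] [ 3.1325e+00 -1.1000e-03  1.4733e+00] 19.5 58.42750142540861
go [  6.82 -17.1    1.18  -1.12]
```

View pics/v10c.png

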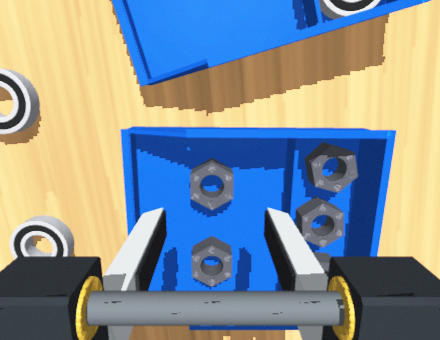

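Both nuts lie flat in the front bay, at (212,185) and (212,262) in the crop. Next is the bearing at (432,138), for the far side of its bay.

```bash
python3 -m creep '[[0.9,[6.8,-17.1,1.2],-1.1],[0.9,[6.8,-17.1,1.2],-1.1],[0.9,[6.8,-17.1,1.2],-1.1],[0.9,[6.8,-17.1,1.2],-1.1],[0.9,[6.8,-17.1,1.2],-1.1],[0.9,[6.8,-17.1,1.2],-1.1],[0.9,[6.8,-17.1,1.2],-1.1],[0.9,[6.8,-17.1,1.2],-1.1]]' >/dev/null
python3 snap.py v11
python3 - <<'E'
from fit import *
v=L("v11"); uv=pix(v[0],[[432,138,10]])[0]; print(uv,fit(v,bear,uv,hw=60))
E
python3 go.py 432 138.1 15.5 1.571
```

```text
v11 [431.3 137.4  96.2] [-3.1414e+00  1.0000e-04  1.5684e+00] 20.35 89.15626358122523
[315.06283963 206.44474341] (array([4.31796005e+02, 1.38063356e+02, 9.88051041e-02]), np.float64(0.9833333333333333))
go [ 0.07  0.08  8.07 -0.03]
```

```bash
python3 -m creep '[[0.9,[0.1,0,4],0],[0.9,[0.1,0,6.5],0],[0.9,[0.1,0,7.6],0],[0.9,[0.1,0,8.1],0],[-1,[0.1,0,8.1],0],[-1,[0.1,0,8.1],0],[-1,[0.1,0,8.1],0],[-1,[0.1,0,8.1],0],[-1,[0.1,0,8.1],0],[-1,[0.1,0,8.1],0],[-1,[0.1,0,8.1],0],[-1,[0.1,0,8.1],0]]' 40
python3 -m creep '[[-1,[0,0,0],0],[-1,[0,0,-1],0],[-1,[0,0,-4],0],[-1,[0,0,-8],0],[-1,[0,0,-8],0]]'
python3 go.py 598.6 272.2 100 1.751
```

```text
clock: 21.6
eef_pos: [430.9, 138.9, 15.8]
eef_rot: [3.141, -0.0, 1.569]
wrist_force: [-2.2, 0.4, 5.7]
finger_gap: 51.2
finger_force: 40.0
clock: 22.1
eef_pos: [432.7, 139.4, 100.0]
eef_rot: [3.135, -0.002, 1.569]
wrist_force: [0.3, -0.5, -0.8]
finger_gap: 51.3
finger_force: 40.0
go [13.31 16.57  0.   -2.08]
```

```bash
python3 -m creep '[[-1,[13.3,16.6,0],-2.1],[-1,[13.3,16.6,0],-2.1],[-1,[13.3,16.6,0],-2.1],[-1,[13.3,16.6,0],-2.1],[-1,[13.3,16.6,0],-2.1],[-1,[13.3,16.6,0],-2.1],[-1,[13.3,16.6,0],-2.1],[-1,[13.3,16.6,0],-2.1]]' >/dev/null
python3 go.py 598.6 272.2 19 1.751; python3 snap.py v12;  python3 -c "
import cv2;i=cv2.imread('pics/v12.png');cv2.imwrite('pics/v12c.png',i[20:360,100:540])"
```

```text
go [0.09 0.27 7.65 0.01]
v12 [596.1 270.9  95.5] [-3.1410e+00  2.0000e-04  1.7522e+00] 22.9 50.97612620919886
```

View pics/v12c.png

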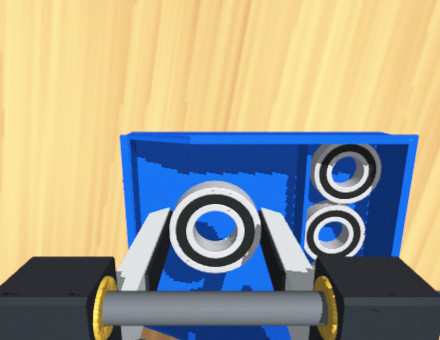

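The bearing hangs level over the far half of the front bay, at (215,227) in the crop. I lower it.

```bash
python3 -m creep '[[-1,[0,0.1,3.5],0],[-1,[0,0.1,5.5],0],[-1,[0,0.1,7],0],[-1,[0,0.1,7.6],0],[-1,[0,0.1,7.7],0],[-1,[0,0.1,7.8],0],[-1,[0,0.1,7.8],0]]'
```

```text
clock: 23.65
eef_pos: [598.3, 271.8, 18.8]
eef_rot: [3.14, -0.0, 1.752]
wrist_force: [-2.0, -1.4, 4.2]
finger_gap: 51.1
finger_force: 40.0
```

```bash
python3 -m creep '[[0.5,[0,0,0],0],[0.5,[0,0,0],0],[0.5,[0,0,0],0],[0.5,[0,0,0],0],[0.5,[0,0,-1],0],[0.5,[0,0,-5],0],[0.5,[0,0,-9],0],[0.5,[0,0,-9],0]]'
python3 go.py 434 9.1 100 1.571
```

```text
clock: 24.45
eef_pos: [600.2, 272.7, 114.4]
eef_rot: [3.132, -0.002, 1.753]
wrist_force: [0.2, 0.1, 0.5]
finger_gap: 70.5
finger_force: 0.0
go [-22.92 -21.11   1.44   2.08]
```

```bash
python3 -m creep '[[0.9,[-22.9,-21.1,1.4],2.1],[0.9,[-22.9,-21.1,1.4],2.1],[0.9,[-22.9,-21.1,1.4],2.1],[0.9,[-22.9,-21.1,1.4],2.1],[0.9,[-22.9,-21.1,1.4],2.1],[0.9,[-22.9,-21.1,1.4],2.1],[0.9,[-22.9,-21.1,1.4],2.1],[0.9,[-22.9,-21.1,1.4],2.1],[0.9,[-22.9,-21.1,1.4],2.1],[0.9,[-22.9,-21.1,1.4],2.1]]' >/dev/null
python3 snap.py v13
python3 - <<'E'
from fit import *
v=L("v13"); uv=pix(v[0],[[434,9,10]])[0]; print(uv,fit(v,bear,uv,hw=60))
E
python3 go.py 434 9.1 15.5 1.571
```

```text
v13 [432.5   9.3  93.6] [ 3.1411 -0.      1.5706] 25.45 89.39491963076554
[316.04664885 208.50668543] (array([ 4.33893054e+02,  9.02346659e+00, -2.72942970e-03]), np.float64(0.983345703372495))
go [-0.02  0.17  7.79 -0.  ]
```

```bash
python3 -m creep '[[0.9,[0,0.1,4],0],[0.9,[0,0.1,6.3],0],[0.9,[0,0.1,7.4],0],[0.9,[0,0.1,7.9],0],[-1,[0,0.1,7.9],0],[-1,[0,0.1,7.9],0],[-1,[0,0.1,7.9],0],[-1,[0,0.1,7.9],0],[-1,[0,0.1,7.9],0],[-1,[0,0.1,7.9],0],[-1,[0,0.1,7.9],0],[-1,[0,0.1,7.9],0]]' 40
python3 -m creep '[[-1,[0,0,0],0],[-1,[0,0,-1],0],[-1,[0,0,-4],0],[-1,[0,0,-8],0],[-1,[0,0,-8],0]]'
python3 go.py 613 193.5 100 1.751
```

```text
clock: 26.7
eef_pos: [432.9, 8.4, 14.7]
eef_rot: [3.141, 0.0, 1.569]
wrist_force: [-1.0, 0.7, 5.2]
finger_gap: 51.3
finger_force: 40.0
clock: 27.2
eef_pos: [434.7, 8.3, 98.8]
eef_rot: [3.135, 0.0, 1.569]
wrist_force: [0.8, 0.0, -1.5]
finger_gap: 51.2
finger_force: 40.0
go [18.55 17.8  -0.12 -2.08]
```

```bash
python3 -m creep '[[-1,[18.5,17.8,0],-2.1],[-1,[18.5,17.8,0],-2.1],[-1,[18.5,17.8,0],-2.1],[-1,[18.5,17.8,0],-2.1],[-1,[18.5,17.8,0],-2.1],[-1,[18.5,17.8,0],-2.1],[-1,[18.5,17.8,0],-2.1],[-1,[18.5,17.8,0],-2.1],[-1,[18.5,17.8,0],-2.1]]' >/dev/null
python3 go.py 613 193.5 18 1.751; python3 snap.py v14;  python3 -c "
import cv2;i=cv2.imread('pics/v14.png');cv2.imwrite('pics/v14c.png',i[20:360,100:540])"
```

```text
go [0.1  0.28 7.66 0.01]
v14 [610.4 192.1  94.6] [-3.1412e+00  1.0000e-04  1.7515e+00] 28.1 51.430511216791906
```

View pics/v14c.png

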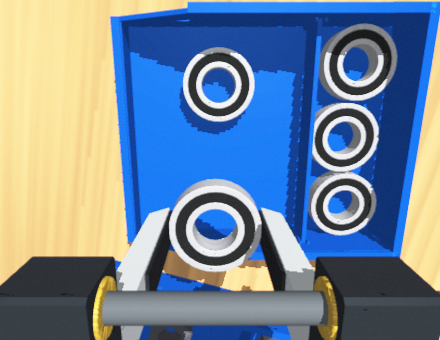

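The first bearing lies in the far half at (218,85) in the crop, and the second hangs level over the near half. I shift 4 mm away from the side wall and lower.

```bash
python3 -m creep '[[-1,[0.4,0.1,3.5],0],[-1,[0.4,0.1,5.5],0],[-1,[0.4,0.1,7],0],[-1,[0.4,0.1,7.6],0],[-1,[0.4,0.1,7.7],0],[-1,[0.4,0.1,7.8],0],[-1,[0.4,0.1,7.8],0]]'
```

```text
clock: 28.85
eef_pos: [611.7, 197.2, 17.7]
eef_rot: [3.14, 0.0, 1.752]
wrist_force: [-2.5, -2.3, 4.4]
finger_gap: 51.3
finger_force: 40.0
```

Release, rise, then back off for a last check.

```bash
python3 -m creep '[[0.5,[0,0,0],0],[0.5,[0,0,0],0],[0.5,[0,0,0],0],[0.5,[0,0,0],0],[0.5,[0,0,-1],0],[0.5,[0,0,-5],0],[0.5,[0,0,-9],0],[0.5,[0,0,-14],0],[0.5,[0,0,-14],0],[0.5,[0,0,-14],0]]'
python3 -m creep '[[0.5,[2,-8,-14],0],[0.5,[2,-8,-14],0],[0.5,[2,-8,-14],0],[0.5,[2,-8,-14],0],[0.5,[2,-8,-14],0],[0.5,[2,-8,-14],0]]'
python3 snap.py v15
python3 - <<'E'
from fit import *
v=L("v15")
for n,(x,y) in (("far",(598.5,272)),("near",(612,197))):
    uv=pix(v[0],[[x,y,10]])[0]; q=[ring(26,48,15)+[0,0,3]]
    f=fit(v,q,uv,hw=34)
    d=f[0][:2]-[636.8,238.5]; c,s=np.cos(.18),np.sin(.18); print(n,uv,f,"local",d[0]*c+d[1]*s,-d[0]*s+d[1]*c)
cv2.imwrite("pics/side1.png",cv2.resize(manip.camera("side")[100:300,230:470],None,fx=3,fy=3,interpolation=cv2.INTER_CUBIC)[:600,:,::-1])
E
```

```text
clock: 29.85
eef_pos: [611.3, 197.3, 157.5]
eef_rot: [3.14, -0.0, 1.753]
wrist_force: [0.3, 0.1, -0.1]
finger_gap: 70.4
finger_force: 0.0
clock: 30.45
eef_pos: [528.9, 202.3, 294.1]
eef_rot: [-3.138, 0.0, 1.752]
wrist_force: [-0.3, -0.1, 0.2]
finger_gap: 70.7
finger_force: 0.0
v15 [528.9 202.3 294.1] [-3.1383e+00  4.0000e-04  1.7525e+00] 30.45 70.72015562541124
far [374.45700602 126.42402636] (array([5.99286053e+02, 2.70831793e+02, 2.26799718e-01]), np.float64(0.9564510567023006)) local -31.11951340171339 38.52553697011706
near [371.74685991 181.18705097] (array([6.12483563e+02, 1.97523574e+02, 8.87277541e-02]), np.float64(0.94924965893588)) local -31.259564870292905 -35.96103675413972
```

View pics/v15.png

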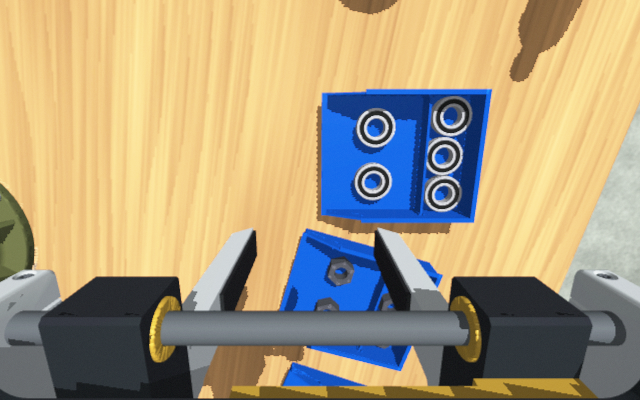

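View pics/side1.png

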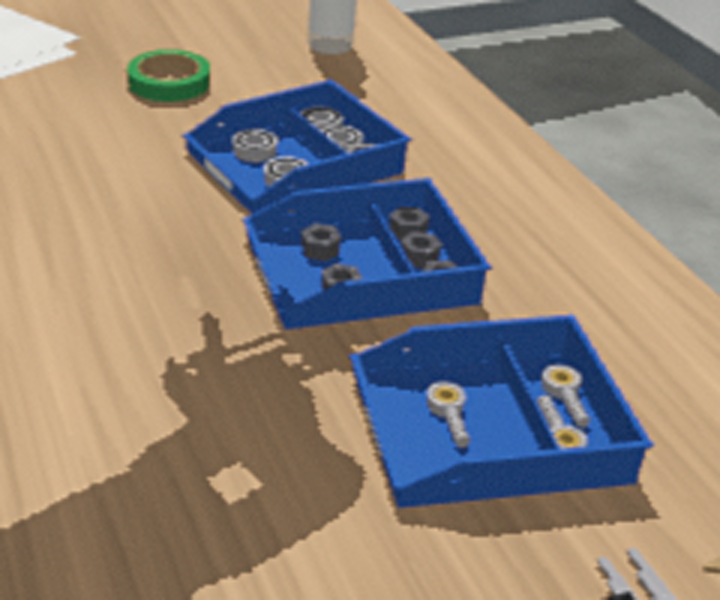

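Both views show all five parts flat in the right front bays: bearings at (376,129) and (373,182) in v15, and the nuts and rod end in the enlarged side view. The tape lies where it did, and the arm is clear.

```bash
python3 -c "
from cell import manip
print(manip.sign_off())"
```

```text
the job is handed in; nothing more can be done
None
```

The job is handed in at about 30 s on the robot's clock: both bearings, both nuts and the rod end look flat in their own bins' front bays, the caliper and tape were left alone, and no verdict came back.

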